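# Shut the sewing box and snap its two catches

## Task

Shut the sewing box: push its clear lid all the way down with the fingertips, and only then push each of the two catches on its front edge up and over its dead point until it snaps down onto the lid. Only push: do not lift or tip the box, do not lift the lid wider open, do not shove the box along the table, and leave the mug, the jar and the sugar bowl where they stand.

Things in the scene. Friction and masses are not known exactly. Their poses are not given: they have to be found in the camera images.
- box: Loose dark sewing box of thread spools, 1.2 to 1.8 kg, 190 (x) by 270 (y) by 50 mm high without lid. Origin: centre of its underside. Its x points from the front edge (catches, robot side) to the back edge, y to its left, z up. Lid hinge along y at box x +99, z 52 mm. Catch hinge pins along y at box x -103, z 65 mm, y +85 (left) and -85 mm (right).
- lid (a joint): Angle of the clear flat lid about its back hinge, rad: 0 fully shut, grows as its front edge rises; starts at 0.35 to 0.75. The hinge is stiff: the lid stays where it is left and yields to 2 to 4 N pressed down on its front half. It covers the box, 190 by 270 mm; shut, its flat top is 62 mm above the table.
- lid_edge (a point): Middle of the top of the lid's front edge; moves with the lid.
- catch_left (a joint): Left catch, rad: 0 open, 2.1 locked. Grey lever 32 mm wide (y), 5 thick, 52 long from its pin, a 9 mm round bead across its free end. Open, it stands up, leaning 35 degrees out towards the robot, held by a spring. Pushed inwards at its free end (about 2 N) it rises past upright (0.61) and dead point (0.75), then snaps over by itself, nearly flat on the lid (bead 70 mm above the table).
- catch_left_tip (a point): Middle of the free end of the left catch, 50 mm from its hinge pin; moves with it.
- catch_right (a joint): Angle of the right catch (at box y = -85 mm); the same lever and values as the left one.
- catch_right_tip (a point): Middle of the free end of the right catch, 50 mm from its hinge pin; moves with it.
- mug: White mug with a handle, 80 mm wide, 95 mm high, standing beside the box; not to be disturbed. Origin: centre of its underside.
- jar: Jar with a screw cap, 64 mm wide, 110 mm high, standing beside the box; not to be disturbed. Origin: centre of its underside.
- sugar_bowl: Round white lidded sugar bowl, 90 mm wide, 90 mm high, standing beside the box; not to be disturbed. Origin: centre of its underside.

How it is judged (in metres and radians):
On the way, in this order (a step that is already met when the one before it is completed fails the run):
1. the lid is pushed fully down (within 0.035 rad) (value of joint lid below 0.035 rad), for 0.2 s.
2. both catches have snapped over and lie locked on the lid (value of joint each of catch_left, catch_right above 1.98 rad and value of joint lid below 0.035 rad), for 0.2 s.
At the end, for the whole second after the job is handed in: The lid is shut (within 0.035 rad), both catches lie locked on it (past 1.98 of 2.1 rad), and the box stands flat and at rest on the table within 50 mm of where it stood; mug, jar and sugar bowl are within 30 mm of where they stood (all of step 2 and height (world z) of box below 0.006 m and angle between box's own z axis and vertical below 0.05 rad and distance of box from where it was at the start of the episode below 0.05 m and linear speed of box below 0.02 m/s and distance of each of mug, jar, sugar_bowl from where it was at the start of the episode below 0.03 m); the robot touches nothing.
It fails at once if a catch is pushed over while the lid is still open (value of joint lid above 0.12 rad and value of joint any of catch_left, catch_right above 1.2 rad).
It fails at once if the box is lifted or tipped (height (world z) of box above 0.015 m or angle between box's own z axis and vertical above 0.2 rad).
It fails at once if the lid is lifted wider open (value of joint lid above 0.95 rad).
It fails at once if the box is shoved more than 50 mm (distance of box from where it was at the start of the episode above 0.05 m).
It fails at once if the mug, jar or sugar bowl is moved more than 30 mm or lifted (distance of any of mug, jar, sugar_bowl from where it was at the start of the episode above 0.03 m).
It also fails if it takes over 53 s, if anything falls off the work surface, if the arm or the gripper's body presses on something with over 40 N, if the wrist force passes 120 N, or if a joint passes its speed limit or range.

## Robot

A 6-joint arm with a two-finger parallel gripper is mounted at the origin on the work surface. World frame = base frame: x ahead of the robot, y to its left, z up, the work surface at z = 0. Lengths are in mm, angles in rad, forces in N, time in s.
With the tool pointing down it reaches from about 275 to 1000 mm from the base axis. Payload 8.4 kg.
Tool frame: the origin (TCP) lies on the centre line of the jaws, within the pads' length; the fingertips stand r.tip_reach ahead of it and the grasp point (between the pads) lies 3 mm ahead of it (r.tip_reach is the distance from the TCP to the fingertips, in mm); z points along the fingers, y is the direction in which the jaws open and shut (so a half turn about z gives the same grasp; the last joint's range is limited). The gripper opens to 85 mm and grips with 20 to 120 N. Pads are 22 mm wide; open, the fingers measure 114 mm over their backs; the gripper's body (76 mm by 85 mm) begins 54 mm behind the grasp point. The pads swing forward as they close: fully open they stand 13 mm farther back than shut.
Start: joints at [-1.283, 0.353, 1.633, -0, 1.155, -0.002], TCP at [178.599, -598.941, 253.281] pointing down, gripper open.
Joint ranges: [-2.63, 2.63], [-0.92, 2.1], [0.06, 2.66], [-1.3, 4.44], [0, 2.69], [-3.02, 3.02]. Speed limits (rad/s): [2.22, 2.22, 2.79, 3.14, 3.14, 3.14].

## Interface

Orientations are given as [roll, pitch, yaw] about the fixed x, y, z axes, in that order (R = Rz(yaw) Ry(pitch) Rx(roll)).
In Python, from rig import sense, optics, r, nets gives the robot as it stands. The module is installed in compiled form; this text tells all that it offers.
- The arm moves only by the tool carry_out, never from a script. Its argument "increments" is a list that holds one entry, the list of rows, each a list of 6 numbers: the shift along the tool's x, y, z normalised to -1 to 1, where 1 is 40 cm, then the turn, a rotation vector about the tool's x, y, z normalised to -1 to 1, where 1 is 60 degrees. A call has 1 to 5 rows; each row is the pose to reach, as a shift and turn from the pose commanded when the call began, along the tool's axes at that moment; what a row does not reach only later rows make up. A row lasts 1/12 s, in which the tool goes at most 41.7 mm and 7.16 degrees, less where a joint would pass 70% of its speed; a pose out of reach is approached as far as the arm can. A call with a number of a shift or a turn outside -1 to 1 is refused whole. A call with a gripper value outside its range is refused whole. "hand" is the closure, from 0 (fully open) to 1 (shut), set as the call begins (left out, the last holds). The fingers move at their own pace and stop on an object; "squeeze" is the grip in N (left out, the last holds). Time passes only in rows, so rows that repeat a pose let the fingers close. It gives the time, the measured TCP pose, the force and the opening at its end, in the units of the state.
- sense(): the state, without advancing time (a new reading comes with each control period).
- optics.grab_frame(name): name is "scene" or "top" or "wrist"; returns a dict with "img" (420x560x3 uint8, red, green, blue), "range_z" (420x560 float32, mm along the optical axis (not along the pixel's ray), 0 where there is no reading), "fov_y" (degrees; the focal length in pixels is half the picture's height over the tangent of half this angle, whatever the lens; pixels are square), "cx", "cy" (the principal point, pixels), "k1" (the pictures are not rectified: a ray, as slopes to the right and down, at radius r is drawn at 1 + k1 r^2 times it, then the intrinsics apply), "R" (3x3) and "t" (3): a world point X has camera coordinates R X + t. Camera axes: x right, y down, z forward; pixel columns grow to the right and rows downward; lengths in mm; the calibration is good to about 2 mm. A picture is of the moment at which its call begins.
- r.sign_off(): hands the job in, once; it reports no verdict.
Trained networks look in the newest picture that a camera, given by its name, has taken for a name from the list of things; names that differ only in an ending like _2 or _b are one class to them, and where a whole thing is asked for, a point or a joint stands for the part that bears it (a point fixed in the world has none). Each returns a list of dicts, best first, with "confidence" (0 to 1); they miss things now and then, are a little off and sometimes report something else, mostly with a low value. They report only what shows in the picture. A call takes as long as a camera call.
- nets.trace(target, camera): "mask" (420x560 bool, what is visible of it).
- nets.tip_of(target, camera): "point" ([x, y, z] in mm, in world coordinates, good to about 4 mm: a listed point, or the origin of a listed thing).
The state is a dict: "clock": time; "qpos": joint angles; "qvel": joint speeds; "joint_efforts": joint torques, N m; "eef_pos": TCP position; "tcp_rot": TCP orientation; "contact_force": force on the tool from outside, world axes, zero at the start; "wrist_torque": the same for the moment, N m; "opening": opening from 0.0 (shut) to 1.0 (fully open).
Only numpy, scipy, OpenCV 4.12 (cv2) and the standard library are available. Lean on these libraries where they do the work, as an engineer would, in place of code of your own. Each camera call takes 0.05 s, during which the arm holds its last target.

## Working session

There is one attempt and no reset: what is moved stays moved. The work goes in short steps, Python scripts to look and compute and a tool call to move; the robot and the scene stay as the last step left them, time stands still between calls to the robot, and variables do not carry over. Pictures are saved under pics/ and viewed, and the job is handed in when it is done.

Besides the shell and the picture viewer there is one more tool, called after "Call:" by a JSON object that holds its "api" and its "payload", one argument or row to a line. carry_out: Moves the arm, as the interface text tells. Its arguments: {"type":"object","properties":{"increments":{"type":"array","items":{"type":"array","items":{"type":"array","items":{"type":"number","minimum":-1,"maximum":1}}}},"hand":{"type":"number"},"squeeze":{"type":"number"}},"required":["increments"]}

```bash
mkdir -p pics
cat > h.py <<'E'
import numpy as np, cv2
from rig import sense, optics, r, nets
def save(f,n): cv2.imwrite('pics/'+n+'.png', cv2.cvtColor(f['img'],cv2.COLOR_RGB2BGR))
def cloud(f):
    h,w=f['range_z'].shape; F=h/2/np.tan(np.radians(f['fov_y'])/2)
    v,u=np.mgrid[0:h,0:w].astype(float)
    K=np.array([[F,0,f['cx']],[0,F,f['cy']],[0,0,1]])
    p=cv2.undistortPoints(np.stack([u.ravel(),v.ravel()],1)[:,None],K,np.array([f['k1'],0,0,0.,0]))[:,0]
    z=f['range_z'].ravel(); C=np.c_[p*z[:,None],z]
    X=(C-f['t'])@f['R']; X[z==0]=np.nan
    return X.reshape(h,w,3)
E
python3 - <<'E'
from h import *
print({k:np.round(v,3) for k,v in sense().items()}, r.tip_reach)
for c in ['scene','top']:
    f=optics.grab_frame(c); save(f,c+'0'); np.save(c+'0.npy',cloud(f))
    for t in ['box','lid_edge','catch_left_tip','catch_right_tip','mug','jar','sugar_bowl']:
        print(c,t,[(round(d['confidence'],2),np.round(d['point'])) for d in nets.tip_of(t,c)][:3])
E
```

```text
{'clock': np.float64(0.0), 'qpos': array([-1.283,  0.354,  1.634,  0.   ,  1.155, -0.002]), 'qvel': array([ 0.001, -0.   , -0.   ,  0.003,  0.   ,  0.001]), 'joint_efforts': array([-1.0000e-03, -6.0525e+01, -3.4207e+01,  0.0000e+00,  9.0000e-03,
       -0.0000e+00]), 'eef_pos': array([ 178.468, -598.49 ,  252.537]), 'tcp_rot': array([-3.14, -0.  ,  0.29]), 'contact_force': array([0.477, 0.049, 0.049]), 'wrist_torque': array([ 0.001, -0.01 ,  0.03 ]), 'opening': np.float64(1.003)} 22.0
scene box []
scene lid_edge [(0.93, array([ 571., -103.,  179.])), (0.31, array([ 671., -334.,   -0.]))]
scene catch_left_tip [(0.79, array([475., -40., 104.]))]
scene catch_right_tip [(0.79, array([ 511., -204.,  109.])), (0.49, array([481., 129.,   2.]))]
scene mug [(0.89, array([616., 153.,   1.]))]
scene jar [(0.87, array([479., 128.,   2.]))]
scene sugar_bowl [(0.66, array([ 672., -336.,   -1.]))]
top box [(0.65, array([624., -94.,  -1.]))]
top lid_edge [(0.93, array([ 575., -106.,  174.]))]
top catch_left_tip []
top catch_right_tip [(0.72, array([ 511., -200.,  106.]))]
top mug [(0.75, array([ 511., -200.,  108.])), (0.68, array([610., 154.,  -2.]))]
top jar [(0.9, array([478., 130.,   6.]))]
top sugar_bowl [(0.56, array([ 670., -332.,    2.]))]
```

View pics/scene0.png

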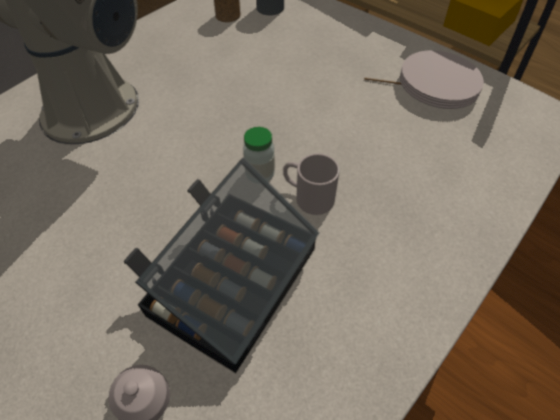

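View pics/top0.png

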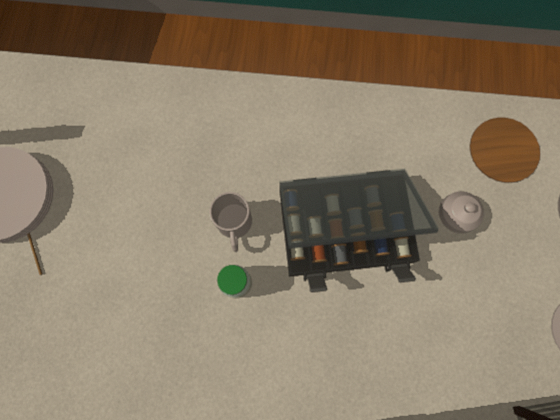

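The scene view shows the box at about (230,270) px, with its lid open and both catches standing at (200,192) and (138,262). The jar (258,148) and mug (318,183) are on the box's left, and the sugar bowl (138,392) is on its right. I'll refine the box pose from depth.

Run:
```python
from h import *
for c in ['scene','top']:
    X=np.load(c+'0.npy')
    nets_ok=optics.grab_frame(c)
    for t in ['catch_left','catch_right']:
        for d in nets.trace(t,c)[:3]:
            P=X[d['mask']]; P=P[(P[:,2]>75)&(P[:,2]<125)]
            if len(P)<5: continue
            top=P[P[:,2]>np.percentile(P[:,2],80)]
            print(c,t,round(d['confidence'],2),len(P),P.mean(0).round(1),top.mean(0).round(1))
    for d in nets.trace('lid',c)[:1]:
        P=X[d['mask']]; print('lid',d['confidence'],len(P),np.nanpercentile(P,[2,50,98],axis=0).round())
        P=P[np.isfinite(P).all(1)]
        b=np.array([622,-94.]);a=.216
        q=(P[:,:2]-b)@np.array([[np.cos(a),-np.sin(a)],[np.sin(a),np.cos(a)]])
        for x0 in range(-120,121,20):
            m=abs(q[:,0]-x0)<5
            if m.sum()>3: print(x0,m.sum(),np.percentile(P[m,2],[5,50,95]).round(),np.percentile(q[m,1],[1,99]).round())
```

```text
scene catch_left 0.67 326 [487.8 -35.2  95.4] [479.  -37.1 107.4]
scene catch_right 0.97 403 [ 521.6 -201.8   95.2] [ 512.9 -204.6  106.8]
lid 0.73 19276 [[ 565. -223.   66.]
 [ 647. -109.  123.]
 [ 733.   39.  175.]]
-60 15 [167. 169. 171.] [-127.  -10.]
-40 1360 [165. 170. 175.] [-134.  132.]
-20 1334 [150. 155. 160.] [-134.  132.]
0 1317 [135. 140. 145.] [-135.  132.]
20 1271 [120. 125. 130.] [-135.  133.]
40 1231 [105. 110. 115.] [-135.  133.]
60 1202 [ 90.  95. 100.] [-135.  132.]
80 1174 [76. 80. 84.] [-136.  129.]
100 797 [63. 66. 69.] [-133.  131.]
top catch_left 0.63 247 [486.5 -32.5  95. ] [477.6 -35.3 106.7]
top catch_right 0.52 242 [ 520.6 -198.4   94.6] [ 511.2 -200.6  106.4]
lid 0.63 9675 [[ 555. -222.   51.]
 [ 634.  -88.  129.]
 [ 733.   42.  174.]]
-60 64 [164. 167. 170.] [-129.   10.]
-40 764 [ 66. 169. 173.] [-174.  136.]
-20 685 [150. 154. 159.] [-132.  135.]
0 629 [135. 139. 144.] [-132.  135.]
20 598 [120. 124. 129.] [-190.  135.]
40 544 [105. 109. 114.] [-131.  135.]
60 504 [90. 94. 99.] [-132.  136.]
80 477 [75. 79. 84.] [-133.  135.]
100 388 [61. 65. 69.] [-138.  133.]
120 49 [-4. -1.  1.] [-159.   59.]
```

Call:
{"api": "carry_out", "payload": {
  "increments": [
    [[0.43,-0.286,0,0,0,0],[0.43,-0.286,0,0,0,0],[0.43,-0.286,0,0,0,0],[0.43,-0.286,0,0,0,0],[0.43,-0.286,0,0,0,0]]
  ],
  "hand": 1
}}

```text
clock: 1.62
eef_pos: [311.6, -438.5, 253.4]
tcp_rot: [3.141, -0.0, 0.289]
contact_force: [0.6, -0.7, -0.4]
opening: 0.297
```

Call:
{"api": "carry_out", "payload": {
  "increments": [
    [[0.43,-0.286,0,0,0,0],[0.43,-0.286,0,0,0,0],[0.43,-0.286,0,0,0,0],[0.43,-0.286,0,0,0,0],[0.43,-0.286,0,0,0,0]]
  ]
}}

```text
clock: 2.03
eef_pos: [444.0, -279.5, 253.6]
tcp_rot: [3.141, -0.001, 0.29]
contact_force: [-0.1, -1.1, 0.2]
opening: 0.001
```

Call:
{"api": "carry_out", "payload": {
  "increments": [
    [[0.43,-0.286,0,0,0,0],[0.43,-0.286,0,0,0,0],[0.43,-0.286,0,0,0,0],[0.43,-0.286,0,0,0,0],[0.43,-0.286,0,0,0,0]]
  ]
}}

```text
clock: 2.45
eef_pos: [576.2, -120.5, 253.5]
tcp_rot: [3.141, -0.0, 0.29]
contact_force: [0.7, -1.1, 0.6]
opening: 0.001
```

Call:
{"api": "carry_out", "payload": {
  "increments": [
    [[0.055,-0.037,0,0,0,0.079],[0.055,-0.037,0.06,0,0,0.079],[0.055,-0.037,0.134,0,0,0.079],[0.055,-0.037,0.134,0,0,0.079]]
  ]
}}

```text
clock: 2.78
eef_pos: [589.2, -100.9, 194.9]
tcp_rot: [-3.139, 0.007, 0.208]
contact_force: [-2.5, 0.8, -0.5]
opening: -0.002
```

Run:
```python
from h import *
f=optics.grab_frame('scene'); save(f,'scene1')
```

```text
(no output)
```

View pics/scene1.png

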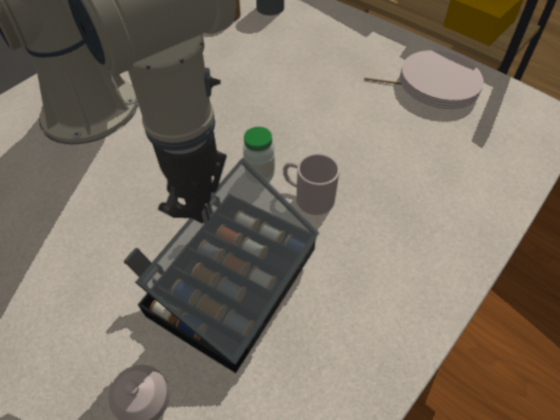

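```bash
cat >> h.py <<'E'
def proj(f,P):
    F=f['img'].shape[0]/2/np.tan(np.radians(f['fov_y'])/2)
    K=np.array([[F,0,f['cx']],[0,F,f['cy']],[0,0,1]])
    return cv2.projectPoints(np.atleast_2d(P).astype(float),cv2.Rodrigues(f['R'])[0],f['t'].astype(float),K,np.array([f['k1'],0,0,0.,0]))[0][:,0]
E
python3 - <<'E'
from h import *
s=sense();print(s['eef_pos'],s['tcp_rot'],s['contact_force'])
f=optics.grab_frame('scene');t=s['eef_pos'];print(proj(f,np.array([t,t-[0,0,22],t+[0,0,51],[574,-104,175]])).round())
print([np.round(d['point']) for d in nets.tip_of('lid_edge','scene')])
cv2.imwrite('pics/z1.png',cv2.resize(cv2.cvtColor(f['img'][130:330,100:350],cv2.COLOR_RGB2BGR),None,fx=3,fy=3))
E
```

```text
[ 589.94479237 -101.49597058  197.20497583] [-3.13944719  0.00544619  0.20765678] [ 0.63874171  0.22244152 -0.01009671]
[[201. 210.]
 [203. 218.]
 [195. 187.]
 [195. 214.]]
[array([ 575., -103.,  177.])]
```

View pics/z1.png

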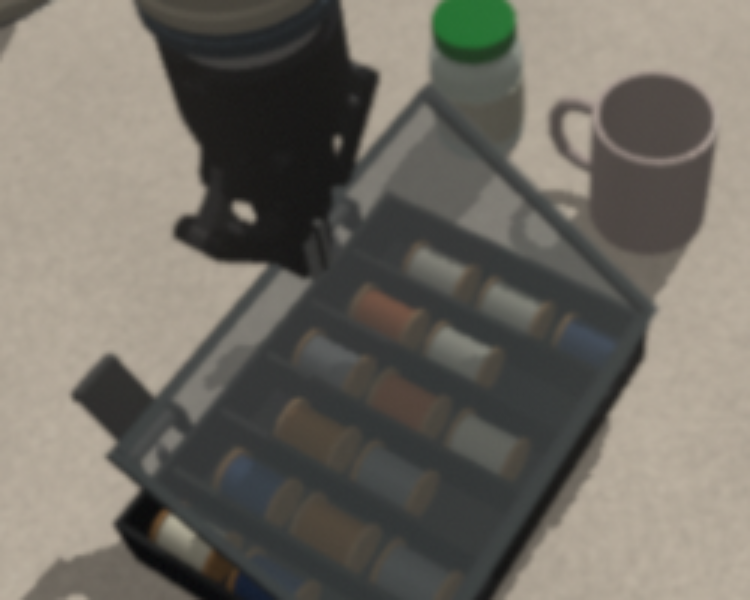

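The fingertips are right over the middle of the lid's front edge, at about (207,212) px in the full picture. Pressing down now.

Call:
{"api": "carry_out", "payload": {
  "increments": [
    [[0,0,0.03,0,0,0],[-0.005,0,0.06,0,0,0],[-0.01,0,0.09,0,0,0],[-0.015,0,0.12,0,0,0],[-0.02,0,0.15,0,0,0]]
  ]
}}

```text
clock: 3.35
eef_pos: [583.4, -104.0, 138.4]
tcp_rot: [-3.141, 0.0, 0.207]
contact_force: [-0.2, -0.8, 1.6]
opening: 0.0
```

Call:
{"api": "carry_out", "payload": {
  "increments": [
    [[-0.01,0,0.03,0,0,0],[-0.02,0,0.06,0,0,0],[-0.03,0,0.09,0,0,0],[-0.03,0,0.11,0,0,0],[-0.03,0,0.12,0,0,0]]
  ]
}}

```text
clock: 3.77
eef_pos: [571.1, -106.2, 89.9]
tcp_rot: [-3.141, 0.002, 0.207]
contact_force: [0.1, -0.6, 1.4]
opening: 0.003
```

Call:
{"api": "carry_out", "payload": {
  "increments": [
    [[0,0,0.005,0,0,0],[0,0,0.01,0,0,0],[0,0,0.012,0,0,0]]
  ]
}}

```text
clock: 4.02
eef_pos: [572.6, -106.2, 86.9]
tcp_rot: [3.141, -0.0, 0.207]
contact_force: [-0.6, 0.1, 1.3]
opening: -0.002
```

Run:
```python
from h import *
s=sense();print(s['eef_pos'],s['contact_force'])
f=optics.grab_frame('scene'); save(f,'scene2')
for t in ['lid_edge','catch_left_tip','catch_right_tip']: print(t,[(round(d['confidence'],2),np.round(d['point'])) for d in nets.tip_of(t,'scene')])
```

```text
[ 572.56249438 -106.24024577   86.91658607] [-0.59616268  0.07373902  1.31511312]
lid_edge [(0.49, array([479., 131.,   2.]))]
catch_left_tip []
catch_right_tip [(0.97, array([ 513., -202.,  107.]))]
```

View pics/scene2.png

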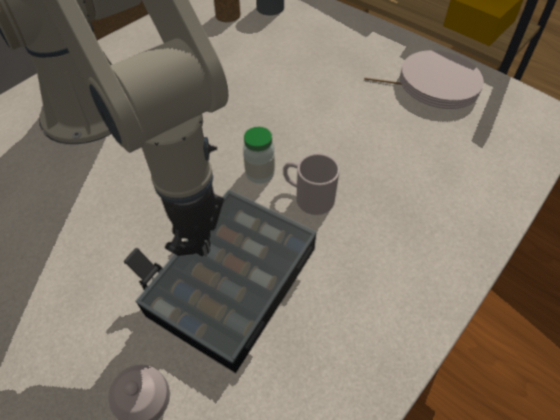

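Call:
{"api": "carry_out", "payload": {
  "increments": [
    [[0,0,0.006,0,0,0],[0,0,0.012,0,0,0],[0,0,0.012,0,0,0]]
  ]
}}

```text
clock: 4.47
eef_pos: [572.8, -106.4, 83.8]
tcp_rot: [3.141, -0.001, 0.207]
contact_force: [-5.7, 0.1, 18.0]
opening: -0.001
```

Call:
{"api": "carry_out", "payload": {
  "increments": [
    [[0,0,-0.1,0,0,0],[0,0,-0.19,0,0,0],[0,0,-0.19,0,0,0]]
  ]
}}

```text
clock: 4.72
eef_pos: [576.0, -106.9, 164.4]
tcp_rot: [3.138, -0.009, 0.207]
contact_force: [1.8, -0.4, 0.1]
opening: -0.0
```

Call:
{"api": "carry_out", "payload": {
  "increments": [
    [[-0.285,-0.217,0,0,0,0],[-0.285,-0.217,0,0,0,0],[-0.285,-0.217,0,0,0,0],[-0.285,-0.217,0,0,0,0],[-0.285,-0.217,0,0,0,0]]
  ]
}}

```text
clock: 5.13
eef_pos: [438.3, -43.3, 157.6]
tcp_rot: [-3.14, 0.003, 0.208]
contact_force: [0.0, 0.8, -0.3]
opening: -0.001
```

Run:
```python
from h import *
s=sense();print(s['eef_pos'],s['contact_force'])
for c in ['scene','top']:
    f=optics.grab_frame(c); save(f,c+'3')
    for t in ['lid_edge','catch_left_tip','catch_right_tip']: print(t,[(round(d['confidence'],2),np.round(d['point'])) for d in nets.tip_of(t,c)])
    X=cloud(f)
    for d in nets.trace('lid',c)[:1]:
        P=X[d['mask']]; P=P[np.isfinite(P).all(1)]
        b=np.array([622.5,-94.]);a=.207
        q=(P[:,:2]-b)@np.array([[np.cos(a),-np.sin(a)],[np.sin(a),np.cos(a)]])
        m=(abs(q[:,0])<85)&(abs(q[:,1])<120)&(P[:,2]>50)
        print('lid fit',np.polyfit(q[m,0],P[m,2],1), np.percentile(q,[1,99],axis=0).round())
```

```text
[438.34038924 -43.34362133 157.57461577] [ 0.00549575  0.81002085 -0.26851365]
lid_edge [(0.72, array([ 528., -117.,   62.]))]
catch_left_tip [(0.65, array([475., -37., 107.]))]
catch_right_tip [(0.93, array([ 514., -204.,  107.]))]
lid fit [-1.70344278e-03  6.28214419e+01] [[ -91. -134.]
 [  95.  133.]]
lid_edge [(0.67, array([ 530., -113.,   56.]))]
catch_left_tip []
catch_right_tip [(0.54, array([ 508., -201.,  106.]))]
lid fit [-7.59071236e-06  6.12064928e+01] [[ -91. -130.]
 [  95.  135.]]
```

View pics/scene3.png

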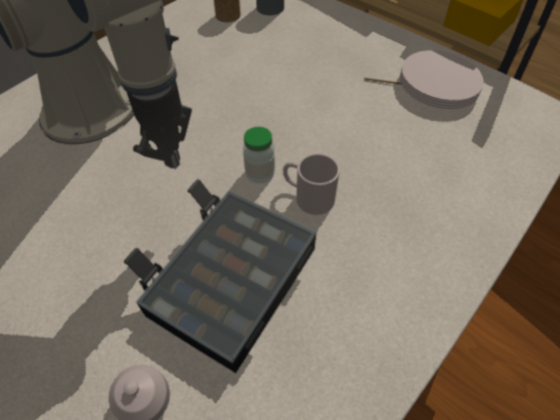

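The lid is flat and the box hasn't moved: its lid edge is still where expected. The left catch, at about (203,195) px, stands in front of the fingers.

Call:
{"api": "carry_out", "payload": {
  "increments": [
    [[0,0,0.06,0,0,0],[0,0,0.095,0,0,0],[0,0,0.095,0,0,0],[0.03,0,0.095,0,0,0],[0.06,0,0.095,0,0,0]]
  ]
}}

```text
clock: 6.05
eef_pos: [466.8, -39.8, 120.6]
tcp_rot: [-3.141, 0.001, 0.207]
contact_force: [-9.3, -2.5, 9.2]
opening: 0.001
```

Call:
{"api": "carry_out", "payload": {
  "increments": [
    [[0.02,0,0,0,0,0],[0.04,0,0,0,0,0],[0.06,0,0,0,0,0],[0.075,0,0,0,0,0],[0.09,0,0,0,0,0]]
  ]
}}

```text
clock: 6.47
eef_pos: [503.1, -32.2, 120.5]
tcp_rot: [3.141, -0.002, 0.207]
contact_force: [-0.0, 0.3, -1.0]
opening: -0.004
```

Run:
```python
from h import *
s=sense();print(s['eef_pos'],s['contact_force'])
f=optics.grab_frame('scene')
cv2.imwrite('pics/z4.png',cv2.resize(cv2.cvtColor(f['img'][130:330,100:350],cv2.COLOR_RGB2BGR),None,fx=3,fy=3))
for t in ['lid_edge','catch_left_tip','catch_right_tip']: print(t,[(round(d['confidence'],2),np.round(d['point'])) for d in nets.tip_of(t,'scene')])
```

```text
[503.10610138 -32.17556293 120.47869754] [-0.04349185  0.30875718 -1.035727  ]
lid_edge [(0.86, array([ 529., -115.,   63.]))]
catch_left_tip [(0.72, array([523., -31., 114.]))]
catch_right_tip [(0.97, array([ 513., -199.,  105.])), (0.63, array([ 670., -333.,    1.]))]
```

View pics/z4.png

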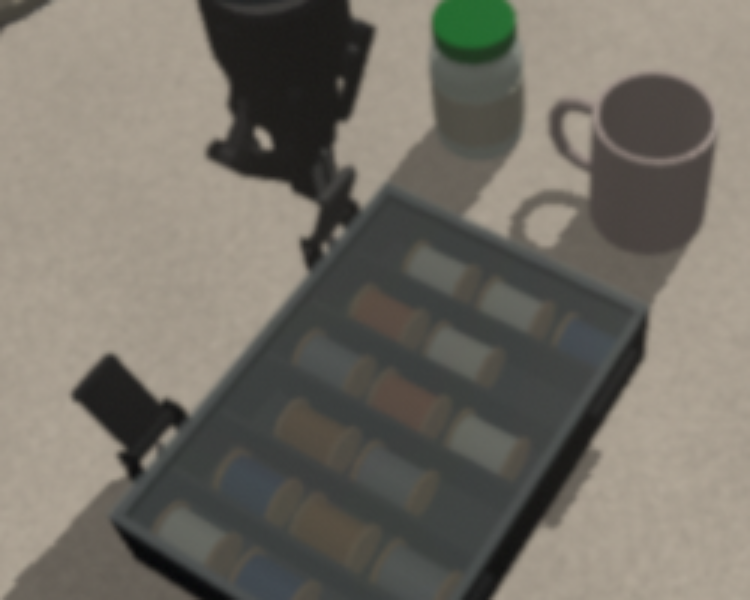

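The left catch (about (330,215) in the crop) is just past upright, so I'll keep pushing.

Call:
{"api": "carry_out", "payload": {
  "increments": [
    [[0.02,0,0,0,0,0],[0.04,0,0,0,0,0],[0.06,0,0,0,0,0],[0.06,0,0,0,0,0]]
  ]
}}

```text
clock: 7.0
eef_pos: [527.3, -27.2, 120.4]
tcp_rot: [3.141, -0.002, 0.207]
contact_force: [0.9, 0.2, -0.3]
opening: -0.0
```

Run:
```python
from h import *
s=sense();print(s['eef_pos'],s['contact_force'])
f=optics.grab_frame('scene')
cv2.imwrite('pics/z5.png',cv2.resize(cv2.cvtColor(f['img'][130:330,100:350],cv2.COLOR_RGB2BGR),None,fx=3,fy=3))
for t in ['lid_edge','catch_left_tip','catch_right_tip']: print(t,[(round(d['confidence'],2),np.round(d['point'])) for d in nets.tip_of(t,'scene')])
```

```text
[527.3359463  -27.22452068 120.41388318] [ 0.88491614  0.19378982 -0.31729505]
lid_edge [(0.62, array([ 532., -112.,   65.]))]
catch_left_tip [(0.57, array([554., -25.,  70.]))]
catch_right_tip [(0.78, array([ 514., -203.,  108.]))]
```

View pics/z5.png

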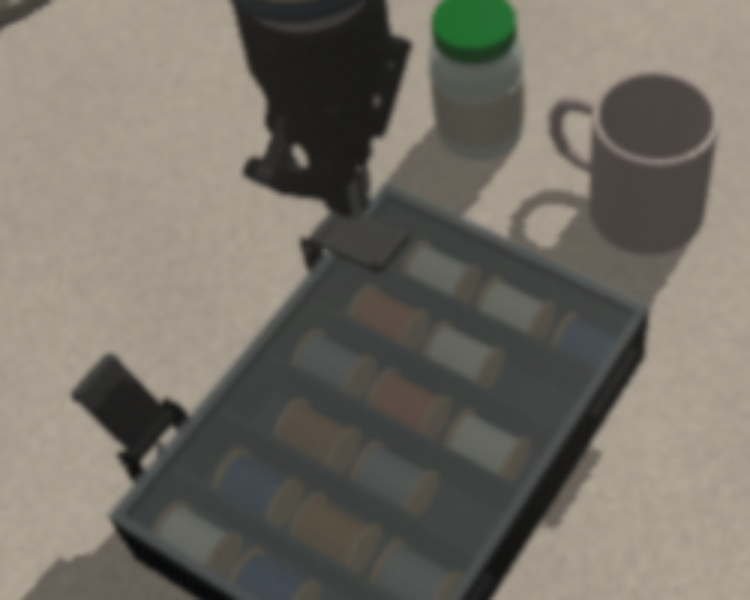

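The left catch has snapped flat onto the lid (bead height about 70 mm). Moving to the right one.

Call:
{"api": "carry_out", "payload": {
  "increments": [
    [[-0.05,0,-0.05,0,0,0],[-0.15,0.05,-0.105,0,0,0],[-0.226,0.12,-0.105,0,0,0],[-0.226,0.22,-0.105,0,0,0],[-0.226,0.32,-0.105,0,0,0]]
  ]
}}

```text
clock: 7.62
eef_pos: [460.3, -170.6, 162.7]
tcp_rot: [-3.141, 0.0, 0.208]
contact_force: [1.9, 0.9, 0.7]
opening: -0.003
```

Call:
{"api": "carry_out", "payload": {
  "increments": [
    [[0,0.105,0,0,0,0],[0,0.105,0,0,0,0],[0,0.105,0.05,0,0,0],[0,0.105,0.105,0,0,0],[0,0.105,0.105,0,0,0]]
  ]
}}

```text
clock: 8.03
eef_pos: [468.8, -210.4, 117.1]
tcp_rot: [-3.138, 0.004, 0.206]
contact_force: [-1.3, 0.3, -0.6]
opening: 0.004
```

Run:
```python
from h import *
s=sense();print(s['eef_pos'],s['contact_force'])
d=s['eef_pos'][:2]-[622.5,-94];a=.207
print(d@[np.cos(a),np.sin(a)],d@[-np.sin(a),np.cos(a)])
f=optics.grab_frame('scene')
cv2.imwrite('pics/z6.png',cv2.resize(cv2.cvtColor(f['img'][130:330,100:350],cv2.COLOR_RGB2BGR),None,fx=3,fy=3))
for t in ['lid_edge','catch_left_tip','catch_right_tip']: print(t,[(round(d['confidence'],2),np.round(d['point'])) for d in nets.tip_of(t,'scene')])
```

```text
[ 468.77546097 -210.3698968   117.05380407] [-1.25509109  0.30404322 -0.62577103]
-174.35971933718739 -82.29140328885876
lid_edge [(0.88, array([ 532., -112.,   66.]))]
catch_left_tip [(0.57, array([556., -20.,  69.]))]
catch_right_tip [(0.94, array([ 514., -203.,  107.]))]
```

View pics/z6.png

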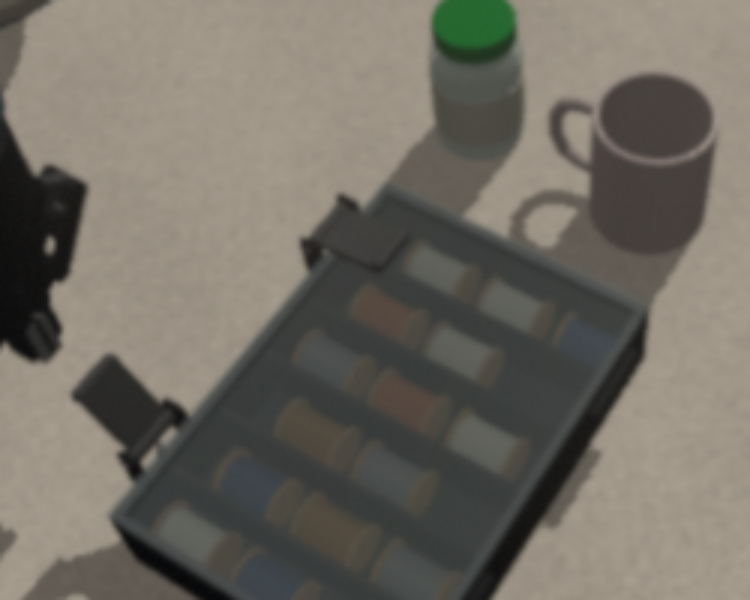

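The left catch lies flat at about (365,240) in the crop. The fingers (about (35,335)) are lined up in front of the right catch (about (120,400)).

Call:
{"api": "carry_out", "payload": {
  "increments": [
    [[0.03,0,0,0,0,0],[0.06,0,0,0,0,0],[0.09,0,0,0,0,0],[0.11,0,0,0,0,0],[0.13,0,0,0,0,0]]
  ]
}}

```text
clock: 8.65
eef_pos: [523.8, -200.0, 120.6]
tcp_rot: [3.141, -0.001, 0.208]
contact_force: [-1.6, -1.1, 0.2]
opening: 0.001
```

Call:
{"api": "carry_out", "payload": {
  "increments": [
    [[0.02,0,0,0,0,0],[0.04,0,0,0,0,0],[0.06,0,0,0,0,0],[0.08,0,0,0,0,0],[0.1,0,0,0,0,0]]
  ]
}}

```text
clock: 9.07
eef_pos: [562.3, -191.9, 120.1]
tcp_rot: [3.142, -0.0, 0.207]
contact_force: [0.2, 0.9, 1.1]
opening: 0.0
```

Call:
{"api": "carry_out", "payload": {
  "increments": [
    [[-0.05,0,-0.05,0,0,0],[-0.1,0,-0.15,0,0,0],[-0.2,0,-0.25,0,0,0],[-0.25,0,-0.3,0,0,0],[-0.25,0,-0.3,0,0,0]]
  ]
}}

```text
clock: 9.48
eef_pos: [462.1, -213.9, 244.8]
tcp_rot: [3.138, -0.003, 0.206]
contact_force: [0.6, -0.1, 0.1]
opening: 0.001
```

Run:
```python
from h import *
s=sense();print(s['eef_pos'],s['contact_force'])
for c in ['scene','top']:
    f=optics.grab_frame(c); save(f,c+'7')
    for t in ['box','lid_edge','catch_left_tip','catch_right_tip','mug','jar','sugar_bowl']: print(t,[(round(d['confidence'],2),np.round(d['point'])) for d in nets.tip_of(t,c)])
    X=cloud(f)
    if c=='scene':cv2.imwrite('pics/z7.png',cv2.resize(cv2.cvtColor(f['img'][130:330,100:350],cv2.COLOR_RGB2BGR),None,fx=3,fy=3))
    P=X.reshape(-1,3); P=P[np.isfinite(P).all(1)]
    b=np.array([622.5,-94.]);a=.207
    q=(P[:,:2]-b)@np.array([[np.cos(a),-np.sin(a)],[np.sin(a),np.cos(a)]])
    m=(abs(q[:,0])<85)&(abs(q[:,1])<60)&(P[:,2]>55)&(P[:,2]<75)
    print('lid fit',np.polyfit(q[m,0],P[m,2],1))
    for y in (85,-85):
        for x in range(-100,-40,8):
            m=(abs(q[:,1]-y)<12)&(abs(q[:,0]-x)<4)&(P[:,2]>55)
            print(y,x,m.sum(),np.median(P[m,2]).round(1),end='; ')
        print()
```

```text
[ 462.11379944 -213.85397869  244.77032116] [ 0.63413175 -0.12147087  0.1027894 ]
box [(0.91, array([622., -97.,  -1.]))]
lid_edge [(0.79, array([ 530., -112.,   65.]))]
catch_left_tip [(0.91, array([554., -22.,  66.]))]
catch_right_tip [(0.73, array([ 592., -188.,   72.]))]
mug [(0.55, array([615., 153.,   0.]))]
jar [(0.77, array([481., 127.,   1.]))]
sugar_bowl [(0.82, array([ 674., -333.,   -0.]))]
lid fit [-1.89725686e-03  6.27970002e+01]
85 -100 46 70.5; 85 -92 43 69.4; 85 -84 46 70.2; 85 -76 40 70.8; 85 -68 47 71.5; 85 -60 33 72.4; 85 -52 83 73.1; 85 -44 50 63.0; 
-85 -100 68 69.9; -85 -92 55 69.2; -85 -84 64 69.8; -85 -76 55 70.4; -85 -68 59 71.3; -85 -60 48 72.6; -85 -52 111 71.3; -85 -44 66 62.9; 
box [(0.72, array([622., -94.,  -2.]))]
lid_edge []
catch_left_tip [(0.88, array([552., -24.,  69.]))]
catch_right_tip [(0.97, array([ 589., -185.,   71.]))]
mug [(0.8, array([610., 156.,  -1.])), (0.67, array([479., 129.,   7.]))]
jar []
sugar_bowl [(0.66, array([ 669., -330.,    3.])), (0.3, array([625., -91.,  -1.]))]
lid fit [-5.32940727e-04  6.11912532e+01]
85 -100 48 69.0; 85 -92 51 67.4; 85 -84 47 68.3; 85 -76 47 68.8; 85 -68 48 69.3; 85 -60 52 70.2; 85 -52 37 73.5; 85 -44 47 60.9; 
-85 -100 46 68.1; -85 -92 45 67.1; -85 -84 46 68.1; -85 -76 48 68.7; -85 -68 49 69.6; -85 -60 49 71.4; -85 -52 38 73.4; -85 -44 43 61.1;
```

View pics/z7.png

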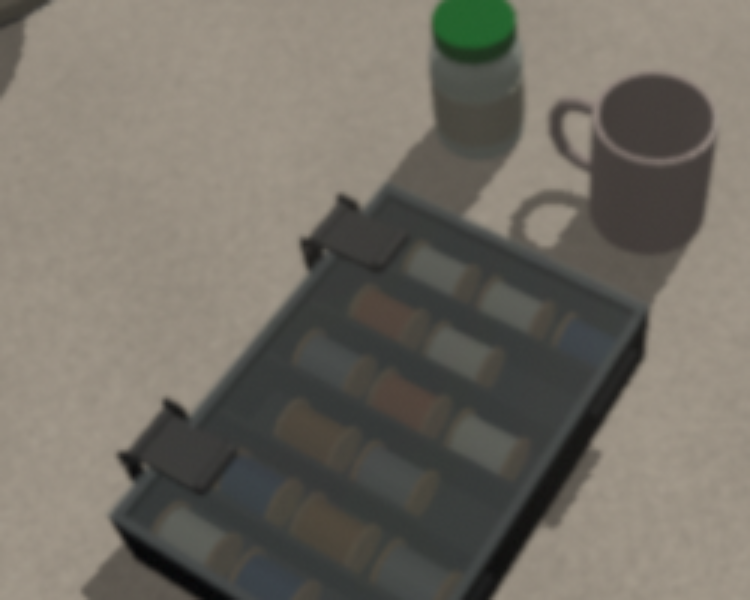

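Call:
{"api": "carry_out", "payload": {
  "increments": [
    [[0,0,0,0,0,0],[0,0,0,0,0,0],[0,0,0,0,0,0]]
  ]
}}

```text
clock: 10.53
eef_pos: [463.5, -212.7, 240.1]
tcp_rot: [3.142, -0.0, 0.207]
contact_force: [-0.7, -0.1, -1.5]
opening: 0.002
```

```bash
python3 -c "
from h import *
print(sense()['qvel'].round(3)); print(r.sign_off())"
```

```text
[ 0.003 -0.    -0.002  0.002 -0.     0.   ]
the job is handed in; nothing more can be done
None
```

The sewing box is shut, with both catches snapped over and lying on the lid. I handed the job in at about 10.5 s of the 53 s allowed; no verdict was reported.

I pressed the lid down with the closed fingertips until it bottomed out, at about 18 N. Then I pushed the left catch over its dead point, and after it the right one. The arm then backed well clear.

The last checks, from both cameras:
- **Lid:** it lies flat, with a slope of 0.002 rad or less and its top 61–63 mm above the table.
- **Catches:** both levers slope about 0.09 rad, close to the fully locked angle of 2.1 rad. Their tips were found at 66–72 mm, where a locked bead should be at 70 mm.
- **Box, mug, jar and sugar bowl:** all were found within a few mm of where they stood, which is the measuring error. In the last top picture the network missed the jar and the lid edge, but both were found in the scene picture.

No check failed.

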